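# Push the long kiln post through the chute flap

### The job

Two kiln posts wait on the deck of the two-lane feed chute, each in front of its own hanging flap. With your fingertips push the long post through its flap until it drops into the hopper behind, then draw back so that the flap swings shut. Only push it, never lift it, and leave the short post and the other things on the table where they are.

Things in the scene. Friction and masses are not known exactly. Their poses are not given: they have to be found in the camera images.
- chute: Plywood feed chute lined with smooth sheet metal, fixed on the table, 370 mm long, 190 mm wide. Origin on the table top under the front face of the wall that carries the flaps, midway between the lanes; x = feed direction (away from the robot), y left along the wall, z up. Level deck 90 mm above the table, x = -180 to +25 mm; two lanes at y = +47.5 and -47.5 mm. Wall 12 mm thick (x = 0 to 12 mm).
- lane_left (a point): Point on the deck in the left lane, in the plane of the wall's front face (chute x = 0, y = +47.5, z = 90 mm). The lane is 69 mm wide between guide rails that rise 11 mm above the deck (middle rail 26 mm wide). The opening in the wall is 69 mm wide and 61 mm high from the deck, under a header whose top is 163 mm above the table. The flap hangs in it.
- lane_right (a point): The same point in the right lane (chute y = -47.5 mm), with the same sizes.
- hopper (a point): Middle of the hopper floor, 11 mm above the table, chute x = 110, y = 0 mm. The deck ends at chute x = 25 mm; from there a slick 40 degree ramp drops into the hopper, open on top, side walls 160 mm high (from chute x = 0 on), rear wall at x = 178 mm, 110 mm high. A post whose middle has passed the deck's end tips and slides down by itself, even with the pushing finger still in front of the wall.
- flap_left (a joint): Angle (rad) of the flap of the left lane (chute y = +47.5 mm): 0 = hanging shut, grows to 1.5 as it is pushed inward and up. Light sheet-metal flap, 62 mm wide and 57 mm long, hinged along its top edge 150 mm above the table; its own weight closes it. It cannot swing towards the robot.
- flap_right (a joint): The same for the right lane (chute y = -47.5 mm).
- post_long: The long kiln post: loose bar of plain fired clay with a small dark hole in each end, 100 x 38 x 38 mm, 0.14 to 0.28 kg. Origin at the centre of its underside, x along its length, z up. Starts lying on the chute's deck in one of the two lanes (either), lengthwise along the lane and turned up to 0.08 rad, its front end 25 to 50 mm before the wall.
- post_short: The short kiln post: same material and section, 60 x 38 x 38 mm. Origin at the centre of its underside, x along its length. Lies in the other lane.
- wood_mallet: Wooden mallet, 150 x 93 x 35 mm, lying on the table to the left; bystander. Origin at the centre of its underside.
- slip_cup: Small grey cup, 65 mm across, 47 mm high, standing on the table to the right; bystander. Origin at the centre of its underside.
- cork_block: Cork block, 58 x 55 x 22 mm, on the table near the robot; bystander. Origin at the centre of its underside.
- teapot_lid: Dark teapot lid with a knob, 80 mm across, 34 mm high, on the table to the right; bystander. Origin at the centre of its underside.
Things that resemble listed ones, but are neither listed nor needed, are in the scene too. What is shaped like the post_long but white or yellow is not meant.

How it is judged:
On the way:
1. the long post, still lying on the deck, has pushed a flap open and stands under it (value of joint any of flap_left, flap_right above 0.5 rad and x of post_long in the frame of chute between -0.035 and 0.04 m and z of post_long in the frame of chute above 0.08 m), for 0.1 s.
At the end, for the whole second after the job is handed in: The long post lies at rest in the hopper (its origin 60 to 180 mm beyond the front of the flap wall and less than 75 mm above the table), both flaps hang shut (within 0.06 rad), and the short post is within 15 mm of where it started (x of post_long in the frame of chute between 0.06 and 0.18 m and y of post_long in the frame of chute between -0.085 and 0.085 m and z of post_long in the frame of chute below 0.075 m and linear speed of post_long below 0.02 m/s and value of joint each of flap_left, flap_right below 0.06 rad and distance of post_short from where it was at the start of the episode below 0.015 m); the robot touches nothing.
It fails at once if the long post is lifted more than 15 mm above the deck (z of post_long in the frame of chute above 0.105 m).
It fails at once if the short post is moved more than 15 mm (distance of post_short from where it was at the start of the episode above 0.015 m).
It fails at once if a bystander is moved more than 30 mm (distance of any of wood_mallet, slip_cup, cork_block, teapot_lid from where it was at the start of the episode above 0.03 m).
It also fails if it takes over 35 s, if anything falls off the work surface, if the arm or the gripper's body presses on something with over 40 N, if the wrist force passes 120 N, or if a joint passes its speed limit or range.

### The arm

A 7-joint arm with a two-finger parallel gripper is mounted at the origin on a cart in front of the work surface, level with it; the furniture and walls round the work are solid. World frame = base frame: x ahead of the robot, y to its left, z up, the work surface at z = 0. Lengths are in m, angles in rad, forces in N, time in s.
With the tool pointing down it reaches from about 0.425 to 0.95 m from the base axis. Payload 4.7 kg.
Tool frame: the origin (TCP) lies on the centre line of the jaws, within the pads' length; the fingertips stand robot.nose_length ahead of it and the grasp point (between the pads) lies 8 mm behind it (robot.nose_length is the distance from the TCP to the fingertips, in m); z points along the fingers, y is the line along which they close (so a half turn about z gives the same grasp; the last joint's range is limited). The gripper opens to 85 mm and grips with 20 to 120 N. Pads are 22 mm wide; open, the fingers measure 114 mm over their backs; the gripper's body (76 mm by 85 mm) begins 54 mm behind the grasp point. The pads swing forward as they close: fully open they stand 13 mm farther back than shut.
Start: joints at [1.212, 0.469, -0.049, 1.532, 0.024, 1.141, -0.082], TCP at [0.219, -0.639, 0.242] pointing down, gripper open.
Joint ranges: [-2.59, 2.59], [-0.33, 1.99], [-1.39, 1.29], [0.1, 2.45], [-1.04, 4.18], [0.21, 1.99], [-2.66, 2.66]. Speed limits (rad/s): [2.57, 2.57, 3.14, 3.14, 3.14, 3.14, 3.14].

### API

Orientations are given as [roll, pitch, yaw] about the fixed x, y, z axes, in that order (R = Rz(yaw) Ry(pitch) Rx(roll)).
In Python, from plant import robot gives the robot as it stands. Calls block until the motion is done:
- robot.goto(position, orientation): joint-space move of the TCP to a pose.
- robot.move_straight(position, vel=0.15, attitude=None, contact_N=None): straight line of the TCP; attitude=None keeps the orientation; vel is the mean speed in m/s. With contact_N (N) it stops when the force on the tool has changed by that much, and returns True; else False.
- robot.move_joints(angles): joint-space move.
- robot.grip(opening, strength=None): opening from 0.0 (shut) to 1.0 (fully open); strength is the grip in N (None keeps the last); returns when the fingers have stopped.
- robot.sleep(seconds).
- robot.inverse_kinematics(position, orientation): joint angles nearest the present ones, or None.
- robot.sense(): the state.
- robot.grab_frame(name): name is "side" or "top"; returns a dict with "image" (400x640x3 uint8, red, green, blue), "range_z" (400x640 float32, m along the optical axis (not along the pixel's ray), 0 where there is no reading), "fx", "fy", "cx", "cy" (pixels), "dist_coeffs" ([k1, k2, p1, p2, k3] as OpenCV has them; the pictures are not rectified), "R" (3x3) and "t" (3): a world point X has camera coordinates R X + t. Camera axes: x right, y down, z forward; pixel columns grow to the right and rows downward; lengths in m; the calibration is good to about 2 mm. A picture is of the moment at which its call begins.
A pose or a line that the arm cannot do raises robot.IKError and nothing moves.
- robot.close_job(): hands the job in; it is judged then, once.
The state is a dict: "t": time; "joint_pos": joint angles; "joint_velocities": joint speeds; "effort": joint torques, N m; "tcp_pos": TCP position; "tcp_rot": TCP orientation; "wrist_force": force on the tool from outside, world axes, zero at the start; "torque": the same for the moment, N m; "opening": opening from 0.0 (shut) to 1.0 (fully open); "gripper_force": force on a finger pad.
Only numpy, scipy, OpenCV 4.12 (cv2) and the standard library are available. Lean on these libraries where they do the work, as an engineer would, in place of code of your own. Each camera call takes 0.05 s, during which the arm holds its last target. There are 200 camera calls.

## Working session

There is one attempt and no reset: what is moved stays moved. The work goes in short steps, each a Python script; the robot and the scene stay as the last script left them, time stands still between calls to the robot, and variables do not carry over. Pictures are saved under pics/ and viewed, at most 10 in all, crops included, and the job is handed in when it is done.

```bash
ls; mkdir -p pics
python3 - <<'E'
from plant import robot
import cv2,pickle
for n in("side","top"):
    f=robot.grab_frame(n); pickle.dump(f,open(f"pics/{n}.pkl","wb"))
    cv2.imwrite(f"pics/{n}0.png",f["image"][:,:,::-1]); print(n,f["R"],f["t"],f["fx"],f["dist_coeffs"])
s=robot.sense();print(s["t"],s["tcp_pos"],s["tcp_rot"],robot.nose_length)
E
```

```text
pics
side [[-0.99989547  0.00354721 -0.01401679]
 [ 0.01324689  0.6132458  -0.78978105]
 [ 0.00579421 -0.78988418 -0.61322868]] [ 0.53695842 -0.03077395  1.38213926] 429.42021228132216 [-0.03258954  0.          0.          0.          0.        ]
top [[-0.0280636  -0.99960306  0.0024828 ]
 [-0.98917752  0.0274129  -0.14414011]
 [ 0.14401483 -0.00650102 -0.98955417]] [0.20640979 0.53288087 1.39657138] 402.0214065864337 [-0.05660147  0.          0.          0.          0.        ]
0.1 [ 0.21843635 -0.63815073  0.24134882] [-3.13981681e+00  7.27174286e-05  3.29778307e-01] 0.011
```

View pics/top0.png

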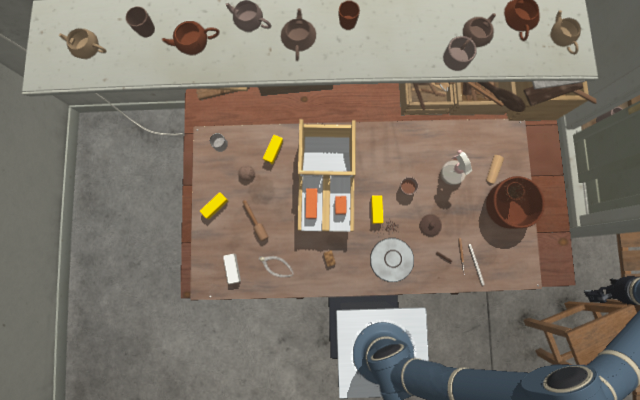

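View pics/side0.png

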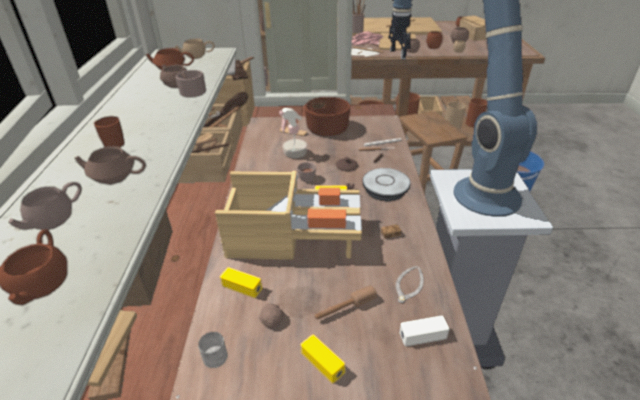

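The top view shows two orange-brown bars on the chute deck. One is at (311,203) in the left lane and is longer; the other is at (340,205) in the right lane and is shorter. The yellow bars at (273,150), (214,206) and (377,209) and the white bar at (232,269) are decoys lying on the table. The post at (311,203) fits: plain clay, longer, and on the deck. I'll measure both and confirm with a crop.

```bash
cat > h.py <<'E'
import numpy as np,cv2
def cloud(f):
    v,u=np.mgrid[0:400,0:640]; K=np.array([[f["fx"],0,f["cx"]],[0,f["fy"],f["cy"]],[0,0,1]])
    p=cv2.undistortPoints(np.stack([u,v],-1).reshape(-1,1,2).astype(float),K,np.array(f["dist_coeffs"])).reshape(400,640,2)
    z=f["range_z"]; c=np.dstack([p[...,0]*z,p[...,1]*z,z])
    X=(c-np.array(f["t"]))@np.array(f["R"]); X[z==0]=np.nan
    return X
def orange(f):
    h=cv2.cvtColor(f["image"],cv2.COLOR_RGB2HSV)
    return ((h[...,0]<14)&(h[...,1]>150)&(h[...,2]>120))
E
python3 - <<'E'
import pickle,numpy as np,cv2
from h import *
for n,(r0,r1,c0,c1) in (("top",(110,245,285,365)),("side",(160,270,205,375))):
    f=pickle.load(open(f"pics/{n}.pkl","rb")); X=cloud(f)
    w=np.zeros((400,640),bool); w[r0:r1,c0:c1]=1
    m=(orange(f)&w).astype(np.uint8); k,l,st,_=cv2.connectedComponentsWithStats(m)
    for i in range(1,k):
        if st[i,4]<30: continue
        P=X[l==i]; P=P[np.isfinite(P).all(1)]; t=P[abs(P[:,2]-.128)<.008]
        print(n,st[i],"ztop",np.median(P[:,2]),len(t),cv2.minAreaRect(t[:,:2].astype(np.float32)) if len(t)>5 else"", t.mean(0))
    for lo,hi in((.15,.175),(.082,.106)):
        P=X[w&(X[...,2]>lo)&(X[...,2]<hi)]; 
        print(n,lo,len(P),np.median(P[:,2]),cv2.boxPoints(cv2.minAreaRect(P[:,:2].astype(np.float32))).round(4).tolist())
f=pickle.load(open("pics/top.pkl","rb"));a=cv2.resize(f["image"][115:240,285:370,::-1],None,fx=4.5,fy=4.5,interpolation=2)
f=pickle.load(open("pics/side.pkl","rb"));b=cv2.resize(f["image"][165:265,280:370,::-1],None,fx=4.4,fy=4.4,interpolation=2)
h=max(a.shape[0],b.shape[0]);pad=lambda i:cv2.copyMakeBorder(i,0,h-i.shape[0],0,0,0)
o=np.hstack([pad(a),pad(b)]);print(o.shape);cv2.imwrite("pics/crop1.png",o)
E
```

```text
top [306 189  11  29 296] ztop 0.12723103761863042 293 ((0.5207384824752808, 0.2349168360233307), (0.0338066928088665, 0.0953935980796814), 88.56084442138672) [0.52043237 0.23529376 0.12719478]
top [336 197  10  17 169] ztop 0.1272127573347 168 ((0.5108523964881897, 0.13640348613262177), (0.030453024432063103, 0.055029310286045074), 88.04704284667969) [0.51076642 0.13662329 0.12731563]
top 0.15 629 0.15979950975270263 [[0.598800003528595, 0.08810000121593475], [0.7932999730110168, 0.07800000160932541], [0.8030999898910522, 0.26820001006126404], [0.6086000204086304, 0.2782999873161316]]
top 0.082 2663 0.09107597120364216 [[0.4244999885559082, 0.09529999643564224], [0.7953000068664551, 0.08020000159740448], [0.8029999732971191, 0.26980000734329224], [0.43220001459121704, 0.2849999964237213]]
side [319 189  20   9 126] ztop 0.12700511128633463 124 ((0.5147340893745422, 0.14544439315795898), (0.03273387253284454, 0.05262071639299393), 87.94402313232422) [0.5136285  0.14588914 0.12683335]
side [308 210  38  13 289] ztop 0.12713270120538833 271 ((0.5218366980552673, 0.24152275919914246), (0.032545287162065506, 0.09645821154117584), 87.15076446533203) [0.52248573 0.24379488 0.12689357]
side 0.15 954 0.15865376336573392 [[0.6014000177383423, 0.08489999920129776], [0.7925999760627747, 0.07530000060796738], [0.8023999929428101, 0.2721000015735626], [0.611299991607666, 0.2816999852657318]]
side 0.082 3342 0.09214616127840469 [[0.4278999865055084, 0.0925000011920929], [0.7939000129699707, 0.07810000330209732], [0.8016999959945679, 0.2750000059604645], [0.43560001254081726, 0.28940001130104065]]
(562, 778, 3)
```

View pics/crop1.png

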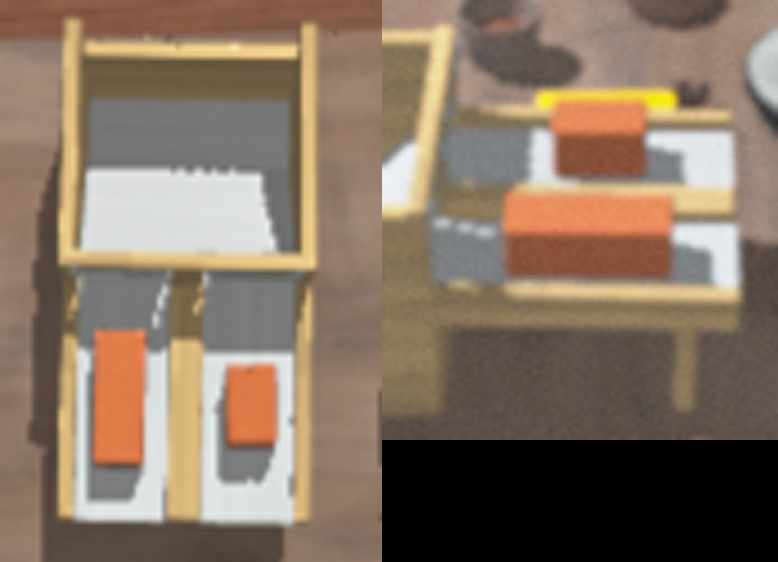

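The crop confirms it: the long post is in the left lane (about 100 mm, aligned with the lane) and the short post is in the right lane. Next I close the gripper, approach behind the long post and find contact.

Run:
```python
from plant import robot
import numpy as np
o=[np.pi,0,-0.042]
robot.grip(0.0)
p=robot.sense()["tcp_pos"]; robot.move_straight([p[0],p[1],.32],vel=.2)
robot.goto([.432,.239,.30],o)
robot.move_straight([.432,.239,.12],vel=.15,contact_N=6)
print(robot.sense()["tcp_pos"],robot.sense()["t"])
print(robot.move_straight([.48,.2372,.12],vel=.04,contact_N=1.0))
s=robot.sense();print(s["t"],s["tcp_pos"],s["tcp_rot"],s["wrist_force"],s["opening"])
import cv2
a=robot.grab_frame("top")["image"][110:250,270:390,::-1];b=robot.grab_frame("side")["image"][100:270,200:400,::-1]
r=lambda i:cv2.resize(i,(int(i.shape[1]*400/i.shape[0])*85//100,340),interpolation=2)
cv2.imwrite("pics/c2.png",np.hstack([r(a),r(b)]))
```

```text
[0.43227156 0.23930713 0.1204217 ] 5.9167
True
6.7333 [0.46552311 0.23736567 0.11954316] [ 3.14146461e+00  9.90063279e-04 -4.33878856e-02] [-0.01786269  0.55261689 -0.60880178] 0.002113597737947419
```

View pics/c2.png

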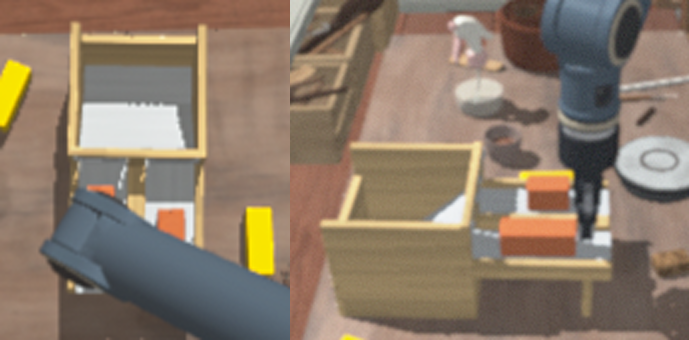

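The picture shows the fingertips at (586,235), just behind the rear end of the long post (500–575, 238), and nothing else is touched. Now I push in stages.

Run:
```python
from plant import robot
import numpy as np,cv2
for x in (.49,.51,.53,.545,.555,.562):
    hit=robot.move_straight([x,.2374-(x-.4655)*.05,.12],vel=.05,contact_N=25)
    s=robot.sense();print(s["t"],s["tcp_pos"].round(4),s["wrist_force"].round(1),hit)
    if hit: break
robot.sleep(.3)
a=robot.grab_frame("top")["image"][110:250,270:390,::-1];b=robot.grab_frame("side")["image"][100:270,200:400,::-1]
r=lambda i:cv2.resize(i,(int(i.shape[1]*400/i.shape[0])*85//100,340),interpolation=2)
cv2.imwrite("pics/c3.png",np.hstack([r(a),r(b)]))
```

```text
7.5 [0.4901 0.2362 0.12  ] [-0.3 -0.2 -0.2] False
8.05 [0.5103 0.2351 0.1199] [-0.2 -0.2  0.2] False
8.6 [0.5303 0.2342 0.12  ] [-0.7  0.1 -0.4] False
9.05 [0.5455 0.2333 0.1199] [-0.1  0.  -0.4] False
9.4 [0.5555 0.2328 0.12  ] [-0.5  0.2 -0.3] False
9.6917 [0.5625 0.2325 0.12  ] [-0.7 -0.5 -0.4] False
```

View pics/c3.png

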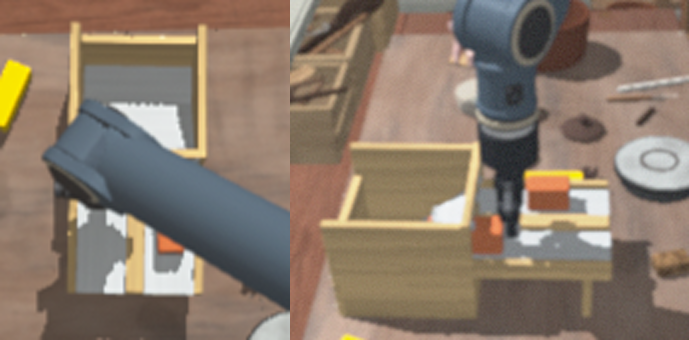

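The fingertips are at (512,232), and about 35 mm of the post (472–503) still sticks out in front of the wall, with the front end through the flap. It isn't far enough to tip yet, so I continue gently.

Run:
```python
from plant import robot
import numpy as np,cv2
from h import *
for x in (.568,.573,.578,.583,.587):
    hit=robot.move_straight([x,.2374-(x-.4655)*.05,.12],vel=.03,contact_N=10)
    robot.sleep(.25)
    s=robot.sense();f=robot.grab_frame("side");n=int(orange(f)[195:225,325:355].sum()) 
    print(s["t"],s["tcp_pos"].round(4),s["wrist_force"].round(1),hit,n)
    if hit: break
b=f["image"][100:270,200:400,::-1]
cv2.imwrite("pics/c4.png",cv2.resize(b,None,fx=3,fy=3,interpolation=2))
```

```text
10.6917 [0.568  0.2323 0.12  ] [-0.3  0.8 -0.3] False 46
11.3083 [0.573 0.232 0.12 ] [-0.3 -0.4 -0.1] False 38
11.925 [0.578  0.2317 0.12  ] [0.3 0.2 0.3] False 33
12.5417 [0.5829 0.2316 0.12  ] [ 1.1 -0.2 -0.4] False 34
13.125 [0.5869 0.2314 0.12  ] [-0.2  0.5 -0.2] False 36
```

View pics/c4.png

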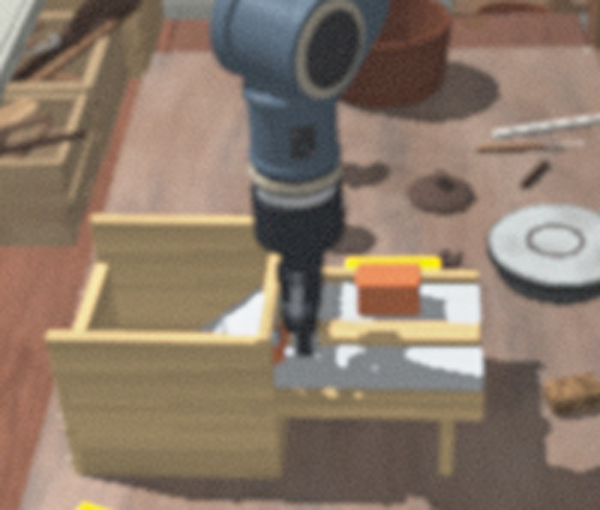

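There's a sliver of orange at (280,348) just at the opening, so the post has either tipped with its tail in the opening or is just short of tipping. I'll draw back and look from above.

Run:
```python
from plant import robot
import numpy as np,cv2
robot.move_straight([.45,.238,.12],vel=.15)
robot.move_straight([.45,.238,.25],vel=.2)
robot.goto([.40,-.25,.30],[np.pi,0,-.3])
print(robot.sense()["t"])
a=robot.grab_frame("top")["image"][110:250,270:390,::-1];b=robot.grab_frame("side")["image"][140:270,200:380,::-1]
r=lambda i:cv2.resize(i,(int(i.shape[1]*380/i.shape[0])*85//100,380),interpolation=2)
cv2.imwrite("pics/c5.png",np.hstack([r(a),r(b)]))
```

```text
16.8333
```

View pics/c5.png

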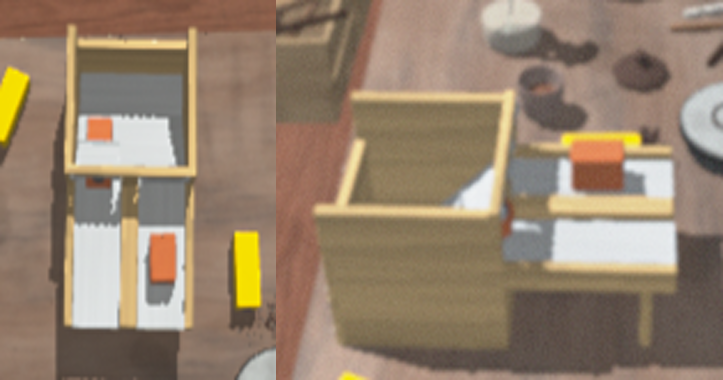

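The post is still in the opening: its front is visible past the raised flap at (100,128) and its tail just before the header at (98,183). I'll measure it.

Run:
```python
from plant import robot
import numpy as np,cv2
from h import *
for n,(r0,r1,c0,c1) in (("top",(140,190,295,325)),("side",(190,240,285,335))):
    f=robot.grab_frame(n);X=cloud(f);h=cv2.cvtColor(f["image"],cv2.COLOR_RGB2HSV)
    w=np.zeros((400,640),bool);w[r0:r1,c0:c1]=1
    m=w&((h[...,0]<10)|(h[...,0]>174))&(h[...,1]>130)
    k,l,st,_=cv2.connectedComponentsWithStats(m.astype(np.uint8))
    for i in range(1,k):
        if st[i,4]>3:
            P=X[l==i];print(n,st[i],P.min(0).round(3),P.max(0).round(3),np.median(P,0).round(3))
```

```text
top [308 176   3   2   5] [0.609 0.236 0.123] [0.613 0.243 0.128] [0.61  0.24  0.124]
top [316 176   2   3   6] [0.605 0.212 0.123] [0.612 0.216 0.129] [0.609 0.214 0.126]
side [319 193  16  11  86] [nan nan nan] [nan nan nan] [nan nan nan]
side [292 216   2   2   4] [0.609 0.24  0.12 ] [0.611 0.249 0.126] [0.61  0.245 0.123]
```

Run:
```python
from plant import robot
import numpy as np,cv2
from h import *
f=robot.grab_frame("top");X=cloud(f)
for c in (311,314):
  for r in range(146,192,1): print(c,r,X[r,c].round(3),f["image"][r,c])
cv2.imwrite("pics/c6.png",cv2.resize(f["image"][140:200,290:350,::-1],None,fx=9,fy=9,interpolation=cv2.INTER_NEAREST))
```

```text
311 146 [0.751 0.233 0.011] [120 121 120]
311 147 [0.747 0.233 0.011] [118 119 118]
311 148 [0.744 0.233 0.007] [118 118 117]
311 149 [0.739 0.233 0.01 ] [117 118 117]
311 150 [0.735 0.233 0.01 ] [115 117 115]
311 151 [0.733 0.233 0.007] [117 117 116]
311 152 [0.727 0.233 0.012] [170 154 145]
311 153 [0.723 0.233 0.013] [228 177 156]
311 154 [0.699 0.232 0.089] [233 134  87]
311 155 [0.694 0.232 0.092] [232 128  75]
311 156 [0.689 0.232 0.098] [233 131  78]
311 157 [0.686 0.232 0.097] [233 132  78]
311 158 [0.681 0.232 0.101] [232 131  77]
311 159 [0.677 0.232 0.105] [232 129  75]
311 160 [0.671 0.232 0.113] [232 132  82]
311 161 [0.668 0.232 0.113] [220 158 138]
311 162 [0.661 0.232 0.126] [189 191 191]
311 163 [0.657 0.232 0.128] [203 209 209]
311 164 [0.654 0.232 0.127] [220 222 223]
311 165 [0.65  0.232 0.129] [222 226 224]
311 166 [0.645 0.232 0.136] [223 225 224]
311 167 [0.641 0.232 0.137] [220 223 222]
311 168 [0.637 0.232 0.14 ] [221 223 223]
311 169 [0.632 0.232 0.146] [222 224 225]
311 170 [0.63  0.232 0.141] [222 218 202]
311 171 [0.623 0.232 0.158] [220 194 145]
311 172 
[... 2045 characters left out ...]
175 [0.611 0.222 0.148] [86 81 75]
314 176 [0.613 0.223 0.123] [74 63 60]
314 177 [0.608 0.223 0.128] [98 66 53]
314 178 [0.606 0.223 0.125] [118  77  60]
314 179 [0.603 0.223 0.121] [119 102  94]
314 180 [0.605 0.223 0.092] [119 120 119]
314 181 [0.604 0.224 0.082] [118 121 121]
314 182 [0.599 0.224 0.088] [119 121 120]
314 183 [0.596 0.224 0.088] [119 120 120]
314 184 [0.591 0.224 0.093] [120 121 121]
314 185 [0.588 0.224 0.091] [119 120 120]
314 186 [0.584 0.224 0.094] [119 122 120]
314 187 [0.581 0.224 0.089] [120 121 120]
314 188 [0.578 0.224 0.088] [120 121 120]
314 189 [0.575 0.224 0.086] [120 121 121]
314 190 [0.57  0.224 0.092] [118 120 119]
314 191 [0.567 0.224 0.093] [123 125 124]
```

View pics/c6.png

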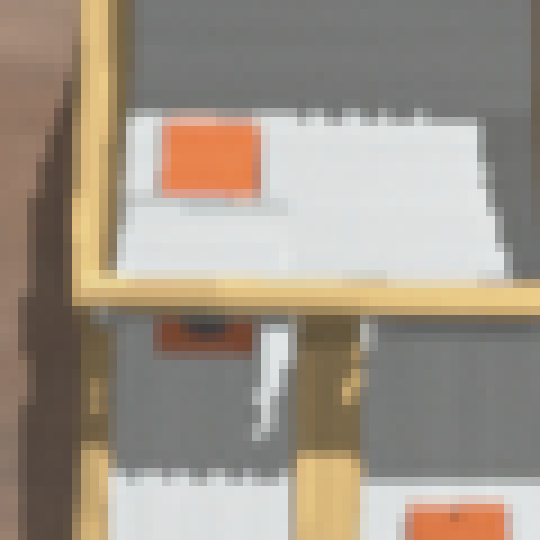

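The depth profile shows the post tilted about 40° and lying on the ramp. Its rear top corner is at about (0.623, 0.151), wedged under the header and flap hinge. My fingertip at z≈0.109 was under its raised tail, whose rear face runs from (0.599, 0.122) to (0.623, 0.151). So I'll push along the ramp direction with the tool pitched forward about 50°, onto that rear face.

Run:
```python
from plant import robot
import numpy as np,cv2
from scipy.spatial.transform import Rotation as Ro
o=[np.pi,-.87,-.042]; d=Ro.from_euler("xyz",o).as_matrix()[:,2]; print(d)
tip=np.array([.606,.2285,.132]); P=lambda s:tip+d*(s-robot.nose_length)
for s in(-.09,-.03,0,.03): print(s,P(s).round(3),robot.inverse_kinematics(P(s),o))
robot.goto(P(-.09)+[-.02,0,.12],o)
robot.move_straight(P(-.09),vel=.2)
robot.move_straight(P(-.03),vel=.1,contact_N=8)
for s in np.arange(-.02,.036,.005):
    hit=robot.move_straight(P(s),vel=.04,contact_N=15)
    q=robot.sense();print(round(s,3),q["t"],q["tcp_pos"].round(4),q["wrist_force"].round(1),hit)
    if hit:break
b=robot.grab_frame("side")["image"][100:270,200:400,::-1]
cv2.imwrite("pics/c7.png",cv2.resize(b,None,fx=3,fy=3,interpolation=2))
```

```text
[ 0.7636549  -0.03209238 -0.64482655]
-0.09 [0.529 0.232 0.197] [-1.53332368  0.32679411  0.90494353  2.36102165  1.83964706  0.32949592
  2.18360753]
-0.03 [0.575 0.23  0.158] [-1.41444079  0.51195771  0.91120095  2.31199838  2.43999194  0.24348274
  1.55582352]
0 [0.598 0.229 0.139] [-1.36640431  0.59854689  0.915774    2.28151412  2.75835875  0.24416735
  1.21810473]
0.03 [0.621 0.228 0.12 ] [-1.32234593  0.67983815  0.91821022  2.24738571  3.0054989   0.26388659
  0.94930337]Traceback (most recent call last):
  File "<stdin>", line 7, in <module>
plant.IKError: the arm cannot take that pose within its joint ranges
```

Run:
```python
from plant import robot
import numpy as np
from scipy.spatial.transform import Rotation as Ro
print(robot.sense()["joint_pos"].round(2),robot.sense()["t"])
for p in(-.3,-.45,-.6,-.75):
  for fl in(0,np.pi):
    R=Ro.from_euler("xyz",[np.pi,p,-.042])*Ro.from_euler("z",fl); o=R.as_euler("xyz"); d=R.as_matrix()[:,2]; fr=np.array([-d[2],0,d[0]])
    for c in([.57,.23,.25],[.585,.23,.15],[.608,.2285,.133],[.631,.227,.114]):
        t=np.array(c)-.011*d-.011*fr
        q=robot.inverse_kinematics(t,o); print(p,fl>0,c,None if q is None else np.round(q,2))
```

```text
[ 1.08  0.13 -0.67  1.89  0.09  1.15 -1.49] 17.0833
-0.3 False [0.57, 0.23, 0.25] [ 0.26  0.39 -1.02  1.85  0.66  0.95 -2.65]
-0.3 False [0.585, 0.23, 0.15] [-0.19  0.39 -0.43  1.94  0.56  0.66 -2.59]
-0.3 False [0.608, 0.2285, 0.133] [-0.17  0.45 -0.43  1.91  0.59  0.65 -2.6 ]
-0.3 False [0.631, 0.227, 0.114] [-0.16  0.5  -0.43  1.88  0.63  0.64 -2.61]
-0.3 True [0.57, 0.23, 0.25] [ 0.35  0.46 -1.17  1.84  0.76  1.01  0.41]
-0.3 True [0.585, 0.23, 0.15] [ 0.32  0.66 -1.18  1.92  1.04  0.98  0.18]
-0.3 True [0.608, 0.2285, 0.133] [ 0.32  0.73 -1.18  1.88  1.11  1.    0.18]
-0.3 True [0.631, 0.227, 0.114] [ 0.31  0.8  -1.18  1.85  1.17  1.02  0.17]
-0.45 False [0.57, 0.23, 0.25] [-0.22  0.21 -0.43  1.97  0.58  0.7  -2.63]
-0.45 False [0.585, 0.23, 0.15] [-0.69  0.33  0.15  2.07  0.52  0.42 -2.62]
-0.45 False [0.608, 0.2285, 0.133] [-0.66  0.38  0.15  2.03  0.51  0.39 -2.59]
-0.45 False [0.631, 0.227, 0.114] [-0.64  0.44  0.15  2.    0.51  0.36 -2.57]
-0.45 True [0.57, 0.23, 0.25] [ 0.35  0.4  -1.17  1.94  0.92  0.9   0.25]
-0.45 True [0.585, 0.23, 0.15] [ 0.3   0.63 -1.18  2.01  1.26 
[... 566 characters left out ...]
 0.133] [-0.09  0.45 -0.62  2.09  1.39  0.61 -0.25]
-0.6 True [0.631, 0.227, 0.114] [-0.22  0.47 -0.43  2.07  1.4   0.52 -0.26]
-0.75 False [0.57, 0.23, 0.25] None
-0.75 False [0.585, 0.23, 0.15] [-1.09  0.38  0.52  2.25  1.72  0.28  2.37]
-0.75 False [0.608, 0.2285, 0.133] [-1.04  0.44  0.5   2.22  1.87  0.25  2.22]
-0.75 False [0.631, 0.227, 0.114] [-0.86  0.47  0.32  2.18  1.93  0.31  2.2 ]
-0.75 True [0.57, 0.23, 0.25] [ 0.18  0.29 -0.99  2.13  1.36  0.75 -0.23]
-0.75 True [0.585, 0.23, 0.15] [-0.47  0.35 -0.24  2.22  1.66  0.54 -0.64]
-0.75 True [0.608, 0.2285, 0.133] [-0.28  0.43 -0.43  2.18  1.73  0.61 -0.64]
-0.75 True [0.631, 0.227, 0.114] [-0.26  0.49 -0.43  2.15  1.79  0.62 -0.67]
```

```bash
cat > push.py <<'E'
from plant import robot
import numpy as np,cv2
from scipy.spatial.transform import Rotation as Ro
R=Ro.from_euler("xyz",[np.pi,-.55,-.042])*Ro.from_euler("z",np.pi); o=R.as_euler("xyz"); d=R.as_matrix()[:,2]; fr=np.array([-d[2],0,d[0]])
u=np.array([.766,-.032,-.643])
T=lambda c:np.array(c)-.011*d-.011*fr
C=lambda s:T(np.array([.608,.2285,.133])+s*u)
def shot(name,top=False):
    b=robot.grab_frame("side")["image"][100:270,200:400,::-1]; b=cv2.resize(b,None,fx=2.2,fy=2.2,interpolation=2)
    a=robot.grab_frame("top")["image"][110:250,270:390,::-1]; a=cv2.resize(a,(320,374),interpolation=2)
    cv2.imwrite(name,np.hstack([a,b]))
E
python3 - <<'E'
from push import *
robot.goto(T([.56,.23,.26]),o)
robot.move_straight(C(-.03),vel=.12,contact_N=8)
for s in np.arange(-.02,.026,.005):
    hit=robot.move_straight(C(s),vel=.04,contact_N=15)
    q=robot.sense();print(round(s,3),q["t"],q["tcp_pos"].round(4),q["wrist_force"].round(1),hit)
    if hit:break
shot("pics/c7.png")
E
```

```text
-0.02 20.3833 [0.5777 0.2292 0.1493] [ 0.7 -0.9 -0.2] False
-0.015 20.6583 [0.5815 0.2291 0.146 ] [0.5 0.7 0.5] False
-0.01 20.9333 [0.5853 0.2289 0.1428] [ 0.6 -0.  -0. ] False
-0.005 21.2083 [0.5892 0.2287 0.1396] [-0.4  0.1  0.2] False
0.0 21.4833 [0.593  0.2286 0.1364] [ 0.2 -0.   0.6] False
0.005 21.7583 [0.5968 0.2284 0.1332] [-0.1  0.3  0. ] False
0.01 22.0333 [0.6006 0.2283 0.1299] [ 0.5 -0.2  0.4] False
0.015 22.3083 [0.6045 0.2281 0.1267] [-0.  -0.7  0.8] False
0.02 22.5833 [0.6083 0.2279 0.1235] [-0.6  0.2 -1. ] False
0.025 22.8583 [0.6121 0.2277 0.1203] [ 0.4 -0.2  0.6] False
```

View pics/c7.png

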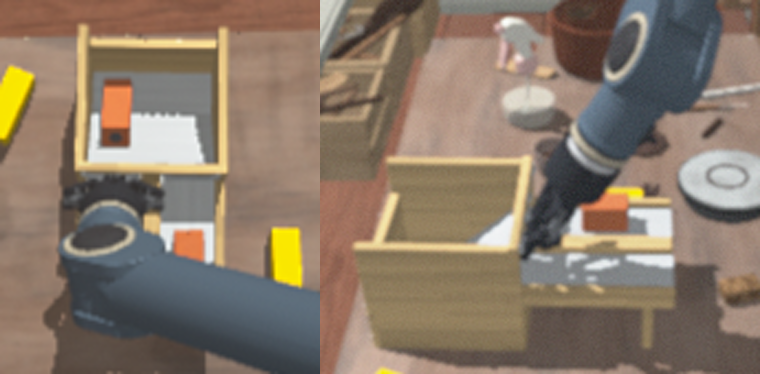

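The post is now down in the hopper, at (117,112) in the left part. The fingers are still at the opening. I'll draw back and verify.

Run:
```python
from push import *
from h import *
robot.move_straight(C(-.04),vel=.12)
robot.move_straight(T([.56,.23,.26]),vel=.15)
robot.goto([.40,-.25,.30],[np.pi,0,-.3])
f=robot.grab_frame("top");X=cloud(f);m=orange(f)
print(robot.sense()["t"])
for r0,r1,c0,c1 in((120,172,295,355),(185,240,290,355)):
    w=np.zeros_like(m);w[r0:r1,c0:c1]=1;P=X[m&w];print(len(P),P.min(0).round(3),P.max(0).round(3))
    t=P[abs(P[:,2]-.128)<.008]
    if len(t)>5:print(t.mean(0),cv2.minAreaRect(t[:,:2].astype(np.float32)))
for r in range(130,178,3):print(r,X[r,312].round(3),f["image"][r,312])
shot("pics/c8.png")
```

```text
26.3583
172 [0.682 0.206 0.046] [0.759 0.242 0.1  ]
169 [0.483 0.12  0.119] [0.539 0.152 0.135]
[0.51110397 0.13647859 0.12700945] ((0.5107527375221252, 0.13641008734703064), (0.030576135963201523, 0.054976750165224075), 88.15181732177734)
130 [0.789 0.226 0.08 ] [108  92  65]
133 [0.791 0.227 0.041] [108  92  65]
136 [0.788 0.228 0.014] [114 102  83]
139 [0.777 0.228 0.011] [113  94  86]
142 [0.754 0.228 0.052] [179  98  59]
145 [0.739 0.228 0.063] [232 130  77]
148 [0.726 0.228 0.071] [233 133  77]
151 [0.712 0.228 0.081] [233 133  78]
154 [0.699 0.228 0.089] [235 134  78]
157 [0.686 0.228 0.097] [205 112  68]
160 [0.677 0.229 0.09 ] [68 59 57]
163 [0.67  0.229 0.074] [96 64 50]
166 [0.661 0.23  0.069] [220 224 224]
169 [0.647 0.23  0.079] [219 222 222]
172 [0.619 0.228 0.16 ] [212 179 121]
175 [0.61  0.229 0.154] [104 102  99]
```

View pics/c8.png

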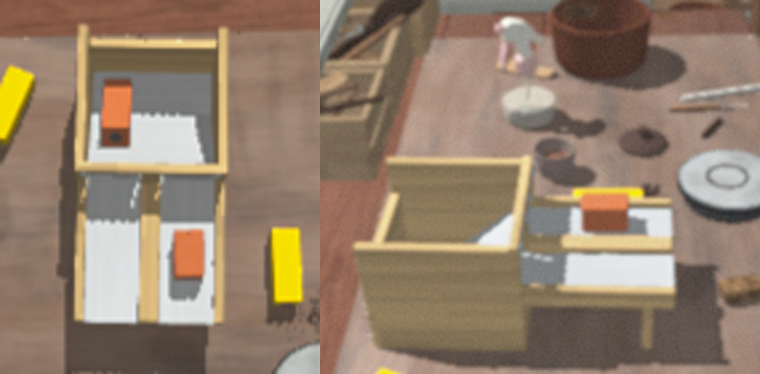

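The long post rests in the hopper, with its origin about 90 mm beyond the wall and about 42 mm above the table. Both flaps hang shut, and the short post measures within 1 mm of its start.

```bash
python3 -c "
from plant import robot
print(robot.close_job())"
```

```text
the job is handed in; nothing more can be done
None
```

The long post is in the hopper, the flaps hang shut and the short post hasn't moved; the job is handed in (last clock reading 26.4 s of the 35 s allowed), though `close_job()` gave no verdict.

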